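# Push a glass shelf home and snug its wing screw beside the back panel

## Task

Push the glass shelf gently along its channel until it is fully home against the end stop of the clamp stand. Then turn the black wing screw clockwise (seen from above) until its foot meets the glass, and about 30 degrees further, so that the shelf is held snugly but not over-tightened, and let go. Do not press on the upright panel beside the wings, and leave the glassware around the stand where it is.

Things in the scene. Friction and masses are not known exactly. Their poses are not given: they have to be found in the camera images.
- stand: Fixed clamp stand: white base plate 184 x 128 mm, 15 mm thick, two low rails (tops at 22 mm) guiding the shelf along the stand's x. Origin: on the counter below the screw's axis; z up; home is towards +x. A white arm (36 mm wide, top at 70 mm, underside 56 mm, y -20 to 40 mm, with a 24 mm washer 6 mm high on top) overhangs the channel and carries the screw.
- panel: Upright plywood panel, 110 mm long (stand x -55 to 55 mm), 8 mm thick, 118 mm high, fixed on the stand on the +y side of the screw: its face is 38 mm from the screw's axis and the wings pass within 7 mm of it. Origin: under its centre, at counter height. Do not press it with more than 10 N.
- shelf: Loose clear glass shelf 140 x 90 x 10 mm, about 0.3 kg, flat on the base plate between the rails (underside at 15 mm, top at 25 mm). Origin: centre of its underside, x along the 140 mm. It starts 15 to 45 mm short of home; home, its +x edge touches the stop and its origin is at x = -35 mm in the stand. Push its -x edge at mid width, under 25 N; sliding takes 2 to 6 N.
- wing (a joint): Angle of the wing screw, rad; grows clockwise from above (tightens). 0: wings along the stand's x, parallel to the panel. Starts 0 to 0.3, range to 4.2, stays where left. Free turning takes 0.13 N m. The foot meets the glass somewhere from 0.7 to 2.7: feel the torque rise. Past it the foot's force grows about 30 N per rad, the torque 0.15 N m per rad. Snug: 16 N; over 28 N harms.
- wing_grip (a point): Point on the screw's axis at the height to pinch the wings, 102 mm over the counter. The black butterfly grip: two round lobes in one upright flat plate, 62 mm across, 8 mm thick, 84 to 114 mm over the counter, on a 7 mm stem; pinch it across its 8 mm thickness. Snug is reached about 0.53 rad (30 degrees) past the touch, at about 0.21 N m in all.
- spindle: Steel spindle below the arm with a 22 mm sprung rubber foot at its end, set by hand (height unknown within 10 mm). Origin: on the screw's axis, 54 mm over the counter at wing = 0; goes down 5 mm per rad. While a turn is paused, friction may hold up to 0.13 N m either way: compare torques read in the same manner, their rise tells the load.
- decanter: Bystander: stoppered clear glass bottle, 60 mm wide, 100 mm high, about 0.2 m from the screw on the counter at the stand's -y side. Origin under its centre. Leave it.
- bowl: Bystander: amber glass bowl, 90 mm wide, 45 mm high, on the counter at the +y side. Origin under its centre. Leave it.
- tumbler: Bystander: amber glass tumbler, 64 mm wide, 75 mm high, on the counter beyond the end stop. Origin under its centre. Leave it.
- stop (a point): Middle of the face of the aluminium end stop (10 mm thick, top at 35 mm) that closes the channel at its +x end: 35 mm in x and -20 mm in y from the stand's origin, 20 mm over the counter. The shelf's mid line runs through it, with 3 mm of play to each rail.
Mind the look-alikes: they are no part of the job. There is more than one size of the stand; the job needs the middle-sized.

How it is judged:
By the outcome, as a careful person would: the job done as asked, in the order asked, and still so for the second after the job is handed in, with the robot touching nothing.
It also fails if it takes over 72 s, if anything falls off the work surface, if the arm or the gripper's body presses on something with over 40 N, if the wrist force passes 120 N, or if a joint passes its speed limit or range.

## Robot

A 6-joint arm with a two-finger parallel gripper is mounted at the origin on the work surface. World frame = base frame: x ahead of the robot, y to its left, z up, the work surface at z = 0. Lengths are in mm, angles in rad, forces in N, time in s.
With the tool pointing down it reaches from about 275 to 750 mm from the base axis. Payload 10.2 kg.
Tool frame: the origin (TCP) lies at the very end of the fingers, on their centre line; the grasp point (between the pads) lies 19 mm behind it; z points along the fingers, y is the line along which they close (so a half turn about z gives the same grasp; the last joint's range is limited). The gripper opens to 85 mm and grips with 20 to 120 N. Pads are 22 mm wide; open, the fingers measure 114 mm over their backs; the gripper's body (76 mm by 85 mm) begins 54 mm behind the grasp point. The pads swing forward as they close: fully open they stand 13 mm farther back than shut.
Start: joints at [1.056, 0.313, 1.498, -0, 1.331, -0.223], TCP at [151.043, 502.809, 231.294] pointing down, gripper open.
Joint ranges: [-2.94, 2.94], [-0.97, 2.17], [0.19, 2.56], [-1.23, 4.37], [0.02, 3.11], [-2.88, 2.88]. Speed limits (rad/s): [2.39, 2.39, 3.01, 3.14, 3.14, 3.14].

## Interface

Orientations are given as a unit quaternion [w, x, y, z].
In Python, from rig import * gives the robot as it stands. The module is installed in compiled form; this text tells all that it offers.
- The arm moves only by the shell command python3 -m crank 'ROWS' [FORCE]. ROWS is JSON, a list that holds one entry, the list of rows, each a list of 7 numbers: the shift along the tool's x, y, z in units of 25 mm (1.0 is 25 mm), then the turn, a rotation vector about the tool's x, y, z in units of 8 degrees (1.0 is 8 degrees), then the finger opening in mm, from 0 to 85.4. A call has exactly 8 rows; each row shifts and turns the commanded pose from where the row before left it, along the tool's axes as they then stand; what a row does not reach is not made up. A row lasts 1/10 s, in which the tool goes at most 50 mm and 8.59 degrees, less where a joint would pass 70% of its speed; a pose out of reach is approached as far as the arm can. A call is refused whole if a number of a shift passes 1 or a number of a turn 1, either way. A call with a gripper value outside its range is refused whole. The fingers move at their own pace and stop on an object; FORCE is the grip in N (left out, the last holds). Time passes only in rows, so rows that do not move let the fingers close, or fill a call up. It gives the time, the measured TCP pose, the force, the opening and the grip force at its end, in the units of the state.
- sense(): the state, without advancing time (a new reading comes with each control period).
- capture(name): name is "scene" or "side" or "wrist"; returns the picture (384x512x3 uint8, blue, green, red); there is no depth.
- camera_model(name): a dict with "fx", "fy", "cx", "cy" (pixels), "k1" (the pictures are not rectified: a ray, as slopes to the right and down, at radius r is drawn at 1 + k1 r^2 times it, then the intrinsics apply), "world_from_camera" (4x4, takes a point from camera to world coordinates); the wrist camera has in their place "T_tool_cam" (4x4, takes a point from camera to tool coordinates, whose origin is the TCP and whose axes are the flange's). Camera axes: x right, y up, looking along -z (the intrinsics and any distortion apply to the point x, -y, -z); pixel columns grow to the right and rows downward; lengths in mm; the calibration is good to about 2 mm. A picture is of the moment at which its call begins: read the wrist's pose just before it. camera_model takes no time and is no camera call.
- finish_job(): hands the job in; it is judged then, once.
The state is a dict: "time_s": time; "joints": joint angles; "dq": joint speeds; "tau": joint torques, N m; "eef_pos": TCP position; "ee_rot": TCP orientation; "force": force on the tool from outside, world axes, zero at the start; "wrist_torque": the same for the moment, N m; "grip_width": opening from 0.0 (shut) to 1.0 (fully open); "grip_force": force on a finger pad.
Only numpy, scipy, OpenCV 4.12 (cv2) and the standard library are available. Lean on these libraries where they do the work, as an engineer would, in place of code of your own. Each camera call takes 0.05 s, during which the arm holds its last target. There are 200 camera calls.

## Working session

There is one attempt and no reset: what is moved stays moved. The work goes in short steps, Python scripts to look and compute and a shell command to move; the robot and the scene stay as the last step left them, time stands still between calls to the robot, and variables do not carry over. Pictures are saved under pics/ and viewed, at most 10 in all, crops included, and the job is handed in when it is done.

```bash
mkdir -p pics
cat > h.py <<'E'
from rig import *
import numpy as np, cv2
from scipy.spatial.transform import Rotation as R
def ray(name,u,v,T=None):
    m=camera_model(name)
    p=np.array([(u-m['cx'])/m['fx'],(v-m['cy'])/m['fy']]);q=p.copy()
    for _ in range(20): q=p/(1+m['k1']*(q@q))
    W=np.array(m['world_from_camera']) if T is None else T
    return W[:3,3],W[:3,:3]@np.array([q[0],-q[1],-1])
def at(name,u,v,z,T=None):
    o,d=ray(name,u,v,T); return o+d*(z-o[2])/d[2]
def proj(name,P,T=None):
    m=camera_model(name);W=np.array(m['world_from_camera']) if T is None else T
    c=W[:3,:3].T@(np.array(P)-W[:3,3]);q=np.array([c[0],-c[1]])/-c[2];q=q*(1+m['k1']*(q@q))
    return np.array([m['fx']*q[0]+m['cx'],m['fy']*q[1]+m['cy']])
def wT(s):
    q=s['ee_rot'];M=np.eye(4);M[:3,:3]=R.from_quat([q[1],q[2],q[3],q[0]]).as_matrix();M[:3,3]=s['eef_pos']
    return M@np.array(camera_model('wrist')['T_tool_cam'])
E
python3 - <<'E'
from h import *
s=sense();print(s)
a=capture('scene');b=capture('side');c=capture('wrist')
for n,i in zip('abc',(a,b,c)): cv2.imwrite(f'pics/{n}.png',i)
cv2.imwrite('pics/A.png',cv2.resize(a,(800,600),interpolation=cv2.INTER_CUBIC));cv2.imwrite('pics/B.png',cv2.resize(b,(800,600),interpolation=cv2.INTER_CUBIC))
for n in ('scene','side'): print(camera_model(n))
print(camera_model('wrist'))
E
```

```text
{'time_s': 0.0, 'joints': array([ 1.05562659e+00,  3.13463329e-01,  1.49842503e+00, -4.70483680e-06,
        1.33099479e+00, -2.23427579e-01]), 'dq': array([ 0.00211118,  0.00020352,  0.00040172,  0.00059047,  0.00097426,
       -0.00316561]), 'tau': array([ 1.11444660e-03, -4.12256813e+01, -2.59750307e+01, -4.18232753e-05,
        4.01591737e-03,  4.56183716e-05]), 'eef_pos': array([150.90098398, 502.58374117, 230.73279048]), 'ee_rot': array([-2.30778284e-04,  1.45353726e-01,  9.89379542e-01, -6.02568828e-04]), 'force': array([-0.0742594 ,  0.15238025, -0.23185439]), 'wrist_torque': array([ 0.00882802,  0.01817565, -0.01543928]), 'grip_force': 0.0, 'grip_width': 0.9986771171430524}
{'fx': 431.56980118189875, 'fy': 431.56980118189875, 'cx': 247.35375324023175, 'cy': 196.39609086502287, 'k1': -0.10839755931165382, 'world_from_camera': array([[-7.54063074e-01, -5.58693807e-01,  3.45326095e-01,
         1.08024055e+03],
       [ 6.56688843e-01, -6.31556537e-01,  4.12184552e-01,
         5.28814164e+02],
       [-1.21920040e-02,  5.37584944e-01,  8.43121452e-01,
         1.05057108e+03],
[... 370 characters left out ...]
15781125e-01,
         6.87555052e+02],
       [ 5.02304398e-03,  8.19333340e-01,  5.73295427e-01,
         5.52496705e+02],
       [ 0.00000000e+00,  0.00000000e+00,  0.00000000e+00,
         1.00000000e+00]])}
{'fx': 277.06134428469846, 'fy': 277.06134428469846, 'cx': 260.6912427472795, 'cy': 191.60756956429407, 'k1': -0.034640156071179935, 'T_tool_cam': array([[-8.48919825e-05,  9.61840337e-01,  2.73611328e-01,
         6.90851901e+01],
       [ 9.99999840e-01,  2.34803351e-04, -5.15151789e-04,
        -9.97439492e-01],
       [-5.59738627e-04,  2.73611241e-01, -9.61840203e-01,
        -1.42995284e+02],
       [ 0.00000000e+00,  0.00000000e+00,  0.00000000e+00,
         1.00000000e+00]])}
```

View pics/A.png

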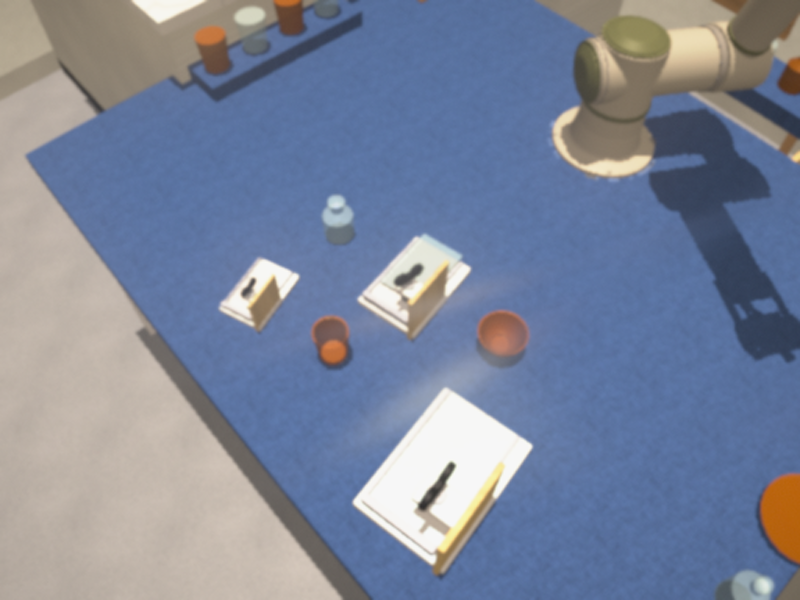

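View pics/B.png

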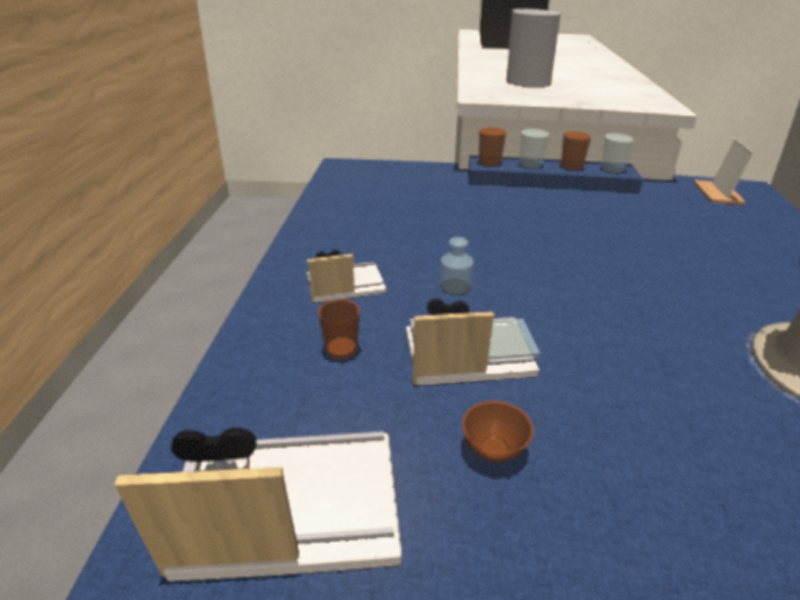

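The scene shows three stands. The middle-sized one is at about (415,283) in scene and (470,345) in side. Its shelf overhangs on the robot side, so +x points away from the robot. Next I'll enlarge both views.

Run:
```python
from h import *
a=cv2.imread('pics/a.png')[140:220,220:310];b=cv2.imread('pics/b.png')[180:250,250:350]
A=cv2.resize(a,None,fx=6,fy=6,interpolation=cv2.INTER_CUBIC);B=cv2.resize(b,None,fx=6,fy=6,interpolation=cv2.INTER_CUBIC)
for I,u0,v0 in((A,220,140),(B,250,180)):
    for k in range(0,I.shape[1],60): cv2.putText(I,str(u0+k//6),(k,10),0,.35,(0,255,255),1);I[:6,k]=255
    for k in range(0,I.shape[0],60): cv2.putText(I,str(v0+k//6),(0,k+4),0,.35,(0,255,255),1)
cv2.imwrite('pics/A2.png',A);cv2.imwrite('pics/B2.png',B)
```

```text
(no output)
```

View pics/A2.png

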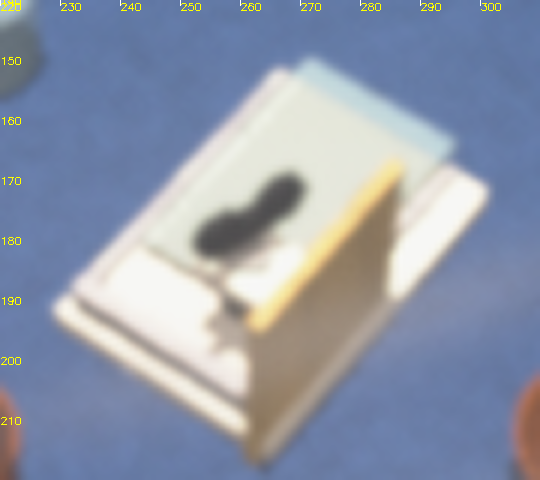

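View pics/B2.png

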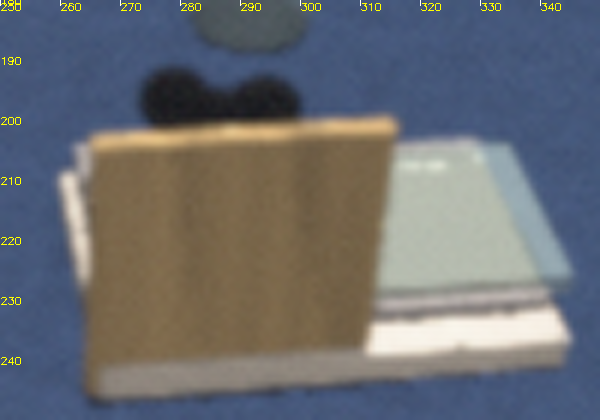

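Both crops show the stand clearly. In scene the wing lobes are at (257,179) and (267,173), the panel's top corners at (263,194) and (286,167.5), and the shelf's -x corners at (271.7,150) and (295.8,163.7). In side the lobes are at (279,196) and (294.7,196), and the panel top runs from (265.3,203.5) to (316,201). I'll fit the stand's pose to these points.

```bash
cat > fit.py <<'E'
from h import *
from scipy.optimize import least_squares as LS
L=16
# name,u,v,stand pt fn (params: x,y,yaw,wing,shelfx)
def S(p,q): c,s=np.cos(p[2]),np.sin(p[2]); return [p[0]+c*q[0]-s*q[1],p[1]+s*q[0]+c*q[1],q[2]]
ob=[('scene',257,179.2,lambda p:(L*np.cos(p[3]),-L*np.sin(p[3]),99)),('scene',267,172.8,lambda p:(-L*np.cos(p[3]),L*np.sin(p[3]),99)),
('side',279.2,196.2,lambda p:(L*np.cos(p[3]),-L*np.sin(p[3]),99)),('side',294.7,196.2,lambda p:(-L*np.cos(p[3]),L*np.sin(p[3]),99)),
('scene',263,193.8,lambda p:(55,42,118)),('scene',286.2,167.5,lambda p:(-55,42,118)),('side',265.3,203.5,lambda p:(55,42,118)),('side',315.9,201,lambda p:(-55,42,118)),
('scene',271.7,150,lambda p:(p[4]-70,-65,25)),('scene',295.8,163.7,lambda p:(p[4]-70,25,25)),('side',345,225.5,lambda p:(p[4]-70,25,25)),('side',334.5,204.3,lambda p:(p[4]-70,-65,25))]
f=lambda p:np.ravel([proj(n,S(p,g(p)))-(u,v) for n,u,v,g in ob])
p0=at('scene',262,176,99); r=LS(f,[p0[0],p0[1],0,0.1,-60],x_scale=[10,10,.1,.1,10])
print(r.x.round(3));print(f(r.x).reshape(-1,2).round(1))
p=r.x
for n in('scene','side'):
  for q in [(4,0,0)]: pass
  print(n,[ (k,proj(n,S(p,q)).round(1)) for k,q in dict(org=(0,0,99),stop=(35,-20,20)).items()])
print('base corners z15 stand frame',[(np.array([[np.cos(p[2]),np.sin(p[2])],[-np.sin(p[2]),np.cos(p[2])]])@(at('scene',u,v,15)[:2]-p[:2])).round(1) for u,v in((229.2,190.5),(300.8,171.7),(266.7,152))])
for k,q in dict(tumb=(60,-20,0),push=(p[4]-70,-20,20)).items(): print(k,S(p,q))
E
python3 fit.py
```

```text
[ 6.18379e+02  3.96270e+01  1.98000e-01  2.09000e-01 -6.97730e+01]
[[ 0.2 -0.2]
 [-0.9 -0.1]
 [ 0.5  1.2]
 [-0.8  2.2]
 [-0.8 -0.2]
 [ 0.4 -1.4]
 [-0.2 -0.1]
 [ 0.1 -0.5]
 [-0.2 -0.7]
 [ 0.4  0. ]
 [-0.1  0.8]
 [-0.3 -0.3]]
scene [('org', array([261.7, 175.8])), ('stop', array([248.2, 196.5]))]
side [('org', array([286.8, 197.9])), ('stop', array([269.3, 220.6]))]
base corners z15 stand frame [array([ 49.2, -78. ]), array([-130.3,   48.9]), array([-129.1,  -75.1])]
tumb [np.float64(681.1398158841873), np.float64(31.81212492784201), 0]
push [np.float64(485.2644442855698), np.float64(-7.45852974489544), 20]
```

The fit is good to about 2 px. The stand is at (618,40) with yaw 0.198 rad, the wing is at about 0.21 rad, and the shelf is about 35 mm short of home. I'll move across high up with the fingers shut.

```bash
cat > to.py <<'E'
from h import *
import sys
# usage: to.py sx sy z yawdeg(tool x yaw rel. stand x, deg)  -> remaining in tool units
P=(618.4,39.6,0.198)
s=sense();q=s['ee_rot'];M=R.from_quat([q[1],q[2],q[3],q[0]]).as_matrix()
c,d=np.cos(P[2]),np.sin(P[2]);e=s['eef_pos']-np.array([P[0],P[1],0]);
yaw=np.degrees(np.arctan2(M[1,0],M[0,0])-P[2])%360
print('t',round(s['time_s'],2),'stand',(c*e[0]+d*e[1]).round(1),(-d*e[0]+c*e[1]).round(1),e[2].round(1),'yaw',yaw.round(2),'tilt',np.degrees(M[:2,2]).round(2),'j6',s['joints'][5].round(3),'F',s['force'].round(2),'Tq',s['wrist_torque'].round(3),'g',round(s['grip_width'],3),round(s['grip_force'],1))
if len(sys.argv)>1:
    x,y,z,w=map(float,sys.argv[1:5]);t=np.array([P[0]+c*x-d*y,P[1]+d*x+c*y,z])
    print('shift units',(M.T@(t-s['eef_pos'])/25).round(2),'turn z units',round(-(w-yaw)/8,2))
E
python3 -m crank '[[[-1,-0.93,0,0,0,0,0],[-1,-0.93,0,0,0,0,0],[-1,-0.93,0,0,0,0,0],[-1,-0.93,0,0,0,0,0],[-1,-0.93,0,0,0,0,0],[-1,-0.93,0,0,0,0,0],[-1,-0.93,0,0,0,0,0],[-1,-0.93,0,0,0,0,0]]]' 40
python3 -m crank '[[[-1,-0.93,0,0,0,0,0],[-1,-0.93,0,0,0,0,0],[-1,-0.93,0,0,0,0,0],[-1,-0.93,0,0,0,0,0],[-1,-0.93,0,0,0,0,0],[-1,-0.93,0,0,0,0,0],[0,0,0,0,0,-1,0],[0,0,0,0,0,-1,0]]]'
python3 to.py -171 -20 19 180
```

```text
time_s: 0.95
eef_pos: [289.4, 265.9, 231.2]
ee_rot: [-0.0, 0.145, 0.989, -0.0]
force: [0.1, 0.4, 0.0]
grip_width: -0.001
grip_force: 0.0
time_s: 1.75
eef_pos: [392.8, 89.5, 231.0]
ee_rot: [-0.0, 0.005, 1.0, 0.0]
force: [-1.2, -0.7, -0.1]
grip_width: 0.002
grip_force: 0.0
t 1.75 stand -211.4 93.3 231.0 yaw 168.14 tilt [-0.04  0.  ] j6 -1.63 F [-1.2  -0.65 -0.09] Tq [0.039 0.009 0.004] g 0.002 0.0
shift units [-2.52 -4.11  8.48] turn z units -1.48
```

```bash
python3 -m crank '[[[0,0,0,0,0,-0.75,0],[0,0,0,0,0,-0.73,0],[-0.4,-0.9,0.5,0,0,0,0],[-0.4,-0.9,1,0,0,0,0],[-0.4,-0.9,1,0,0,0,0],[-0.4,-0.9,1,0,0,0,0],[0,-0.9,1,0,0,0,0],[0,0,1,0,0,0,0]]]'
python3 -m crank '[[[0,0,1,0,0,0,0],[0,0,0.5,0,0,0,0],[0,0,0,0,0,0,0],[0,0,0,0,0,0,0],[0,0,0,0,0,0,0],[0,0,0,0,0,0,0],[0,0,0,0,0,0,0],[0,0,0,0,0,0,0]]]'
python3 to.py -171 -20 19 180
python3 - <<'E'
from h import *
s=sense();T=wT(s);w=capture('wrist');cv2.imwrite('pics/w1.png',w);cv2.imwrite('pics/W1.png',cv2.resize(w,(800,600),interpolation=cv2.INTER_CUBIC));np.save('T1.npy',T)
E
```

```text
time_s: 2.55
eef_pos: [454.1, -14.2, 92.6]
ee_rot: [0.0, -0.096, 0.995, -0.0]
force: [-0.0, -0.3, 0.5]
grip_width: -0.002
grip_force: 0.0
time_s: 3.35
eef_pos: [453.7, -12.3, 56.6]
ee_rot: [0.0, -0.097, 0.995, -0.0]
force: [-0.0, -0.2, -0.2]
grip_width: 0.001
grip_force: 0.0
t 3.35 stand -171.7 -18.5 56.6 yaw 179.78 tilt [ 0.03 -0.01] j6 -2.051 F [-0.05 -0.16 -0.15] Tq [ 0.022 -0.033  0.015] g 0.001 0.0
shift units [-0.03 -0.06  1.5 ] turn z units -0.03
```

View pics/W1.png

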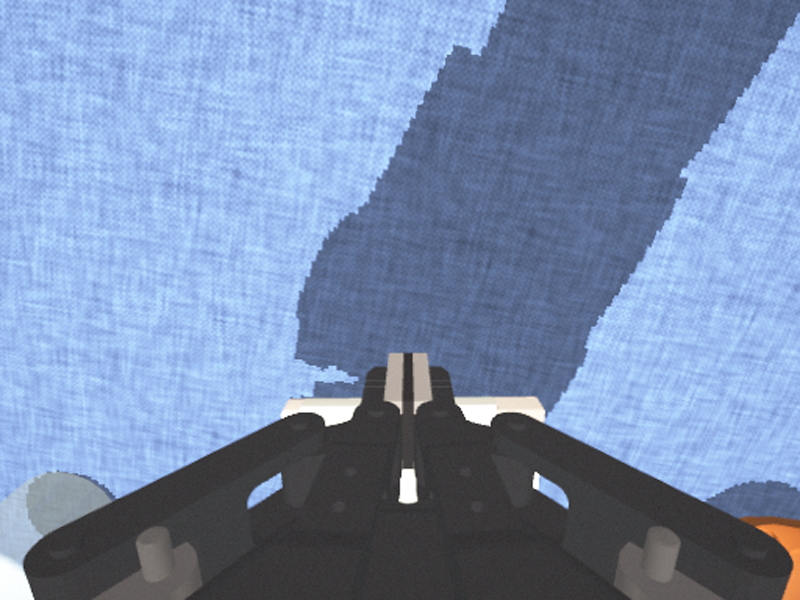

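The wrist camera sits on the robot side. The base plate's near edge shows at about row 400, with corners at (288,400) and (544,398). I'll check the stand's lateral position against that and descend.

```bash
python3 - <<'E'
from h import *
T=np.load('T1.npy');P=(618.4,39.6,.198);c,d=np.cos(P[2]),np.sin(P[2])
for u,v in((288,400),(544,398)):
    e=at('wrist',u*.64,v*.64,15,T)[:2]-P[:2];print((c*e[0]+d*e[1]).round(1),(-d*e[0]+c*e[1]).round(1))
E
python3 -m crank '[[[0,-0.06,0.5,0,0,0,0],[0,0,0.5,0,0,0,0],[0,0,0.25,0,0,0,0],[0,0,0.15,0,0,0,0],[0,0,0,0,0,0,0],[0,0,0,0,0,0,0],[0,0,0,0,0,0,0],[0,0,0,0,0,0,0]]]'
python3 to.py -140 -20 19 180
```

```text
-139.0 -76.5
-139.6 45.6
time_s: 4.2
eef_pos: [454.0, -13.8, 21.6]
ee_rot: [0.0, -0.097, 0.995, -0.0]
force: [0.5, 0.0, 0.2]
grip_width: -0.001
grip_force: 0.0
t 4.2 stand -171.7 -20.0 21.6 yaw 179.78 tilt [ 0.04 -0.01] j6 -2.054 F [0.47 0.01 0.18] Tq [-0.024 -0.041 -0.044] g -0.001 0.0
shift units [-1.27  0.01  0.1 ] turn z units -0.03
```

```bash
python3 -m crank '[[[-0.2,0,0.08,0,0,0,0],[-0.2,0,0,0,0,0,0],[-0.1,0,0,0,0,0,0],[-0.1,0,0,0,0,0,0],[-0.1,0,0,0,0,0,0],[-0.1,0,0,0,0,0,0],[-0.1,0,0,0,0,0,0],[-0.1,0,0,0,0,0,0]]]'
python3 to.py
python3 -m crank '[[[-0.08,0,0,0,0,0,0],[-0.08,0,0,0,0,0,0],[-0.08,0,0,0,0,0,0],[-0.08,0,0,0,0,0,0],[-0.08,0,0,0,0,0,0],[-0.08,0,0,0,0,0,0],[-0.08,0,0,0,0,0,0],[-0.08,0,0,0,0,0,0]]]'
python3 to.py
```

```text
time_s: 5.0
eef_pos: [478.2, -8.9, 19.2]
ee_rot: [-0.0, -0.097, 0.995, 0.0]
force: [-3.6, -0.4, 1.6]
grip_width: 0.002
grip_force: 1.4
t 5.0 stand -147.0 -19.9 19.2 yaw 179.78 tilt [-0.06  0.01] j6 -2.029 F [-3.56 -0.39  1.58] Tq [-0.024  0.455  0.062] g 0.002 1.4
time_s: 5.8
eef_pos: [494.2, -5.8, 19.2]
ee_rot: [-0.0, -0.097, 0.995, 0.0]
force: [-1.3, -0.6, -0.5]
grip_width: -0.004
grip_force: 0.9
t 5.8 stand -130.7 -20.1 19.2 yaw 179.77 tilt [-0.  0.] j6 -2.014 F [-1.26 -0.6  -0.54] Tq [-0.055  0.25  -0.009] g -0.004 0.9
```

```bash
python3 -m crank '[[[-0.05,0,0,0,0,0,0],[-0.05,0,0,0,0,0,0],[-0.05,0,0,0,0,0,0],[-0.05,0,0,0,0,0,0],[-0.05,0,0,0,0,0,0],[-0.05,0,0,0,0,0,0],[-0.05,0,0,0,0,0,0],[-0.05,0,0,0,0,0,0]]]'
python3 to.py
python3 -m crank '[[[-0.03,0,0,0,0,0,0],[-0.03,0,0,0,0,0,0],[-0.02,0,0,0,0,0,0],[-0.02,0,0,0,0,0,0],[-0.02,0,0,0,0,0,0],[-0.02,0,0,0,0,0,0],[-0.02,0,0,0,0,0,0],[-0.02,0,0,0,0,0,0]]]'
python3 to.py
```

```text
time_s: 6.6
eef_pos: [504.0, -3.9, 19.3]
ee_rot: [0.0, -0.097, 0.995, -0.0]
force: [-1.7, -0.0, -0.4]
grip_width: -0.001
grip_force: 0.8
t 6.6 stand -120.7 -20.2 19.3 yaw 179.78 tilt [ 0. -0.] j6 -2.006 F [-1.72 -0.03 -0.45] Tq [-0.044  0.307  0.066] g -0.001 0.8
time_s: 7.4
eef_pos: [508.3, -3.0, 19.3]
ee_rot: [0.0, -0.097, 0.995, 0.0]
force: [-2.0, -0.4, -1.4]
grip_width: 0.0
grip_force: 0.8
t 7.4 stand -116.3 -20.2 19.3 yaw 179.78 tilt [0. 0.] j6 -2.002 F [-1.96 -0.41 -1.38] Tq [-0.021  0.278 -0.002] g 0.0 0.8
```

```bash
python3 -m crank '[[[-0.02,0,0,0,0,0,0],[-0.02,0,0,0,0,0,0],[-0.02,0,0,0,0,0,0],[-0.02,0,0,0,0,0,0],[-0.02,0,0,0,0,0,0],[-0.02,0,0,0,0,0,0],[0,0,0,0,0,0,0],[0,0,0,0,0,0,0]]]'
python3 to.py
```

```text
time_s: 8.2
eef_pos: [509.3, -2.8, 19.1]
ee_rot: [-0.003, -0.097, 0.995, 0.0]
force: [-12.7, -4.8, 7.1]
grip_width: 0.0
grip_force: 6.7
t 8.2 stand -115.3 -20.1 19.1 yaw 179.81 tilt [-0.3  -0.01] j6 -1.999 F [-12.69  -4.83   7.07] Tq [-0.81   2.146 -0.046] g 0.0 6.7
```

The shelf is home: it stopped hard at the expected place, at about 14 N. Now I'll back off, lift, and look down at the wings.

```bash
python3 -m crank '[[[0.4,0,0,0,0,0,0],[0.4,0,0,0,0,0,0],[0,0,-1,0,0,0,0],[0,0,-1,0,0,0,0],[0,0,-1,0,0,0,0],[0,0,-1,0,0,0,0],[0,0,-1,0,0,0,0],[0,0,-1,0,0,0,0]]]'
python3 -m crank '[[[-0.9,0.2,-1,0,0,0,0],[-0.9,0.2,-0.3,0,0,0,0],[-0.9,0.2,0,0,0,0,0],[-0.9,0.2,0,0,0,0,20],[-0.9,0,0,0,0,0,20],[-0.85,0,0,0,0,0,20],[0,0,0,0,0,0,20],[0,0,0,0,0,0,20]]]'
python3 -m crank '[[[0,0,0,0,0,0,20],[0,0,0,0,0,0,20],[0,0,0,0,0,0,20],[0,0,0,0,0,0,20],[0,0,0,0,0,0,20],[0,0,0,0,0,0,20],[0,0,0,0,0,0,20],[0,0,0,0,0,0,20]]]'
python3 to.py 0 0 83 168
python3 - <<'E'
from h import *
s=sense();T=wT(s);w=capture('wrist');np.save('T2.npy',T);cv2.imwrite('pics/w2.png',w);cv2.imwrite('pics/W2.png',cv2.resize(w,(800,600),interpolation=cv2.INTER_CUBIC))
E
```

```text
time_s: 9.0
eef_pos: [491.3, -6.3, 170.4]
ee_rot: [0.001, -0.097, 0.995, -0.0]
force: [-0.3, -0.4, -0.4]
grip_width: -0.003
grip_force: 0.0
time_s: 9.8
eef_pos: [618.6, 39.0, 201.5]
ee_rot: [-0.0, -0.097, 0.995, 0.0]
force: [-0.3, 0.3, 0.2]
grip_width: 0.232
grip_force: 0.0
time_s: 10.6
eef_pos: [619.0, 39.1, 201.8]
ee_rot: [-0.0, -0.097, 0.995, -0.0]
force: [-0.1, 0.9, 0.3]
grip_width: 0.235
grip_force: 0.0
t 10.6 stand 0.5 -0.6 201.8 yaw 179.78 tilt [-0. -0.] j6 -1.89 F [-0.07  0.88  0.34] Tq [ 0.024 -0.056 -0.014] g 0.235 0.0
shift units [0.02 0.02 4.75] turn z units 1.47
```

View pics/W2.png

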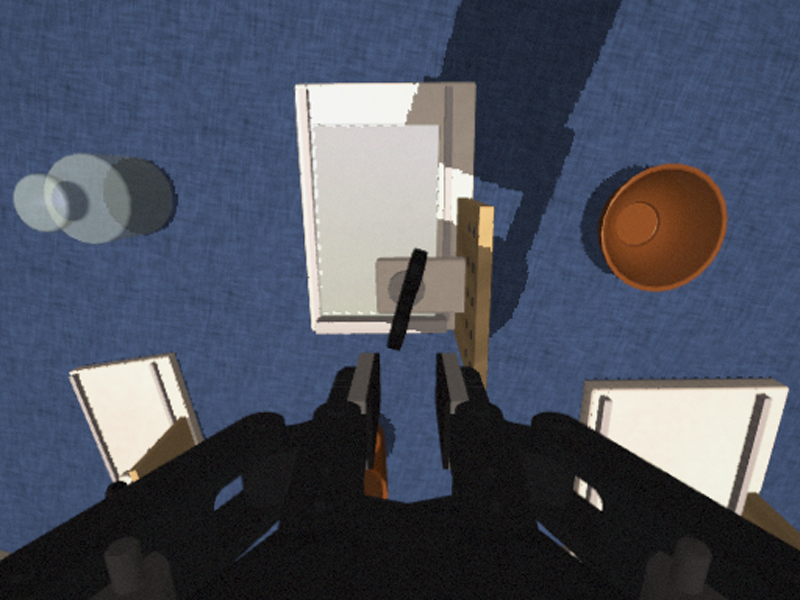

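The shelf now lies against the stop. The wing plate runs from (420,251) to (394,348), and I'll compute its centre and angle.

Run:
```python
from h import *
T=np.load('T2.npy');P=(618.4,39.6,.198);c,d=np.cos(P[2]),np.sin(P[2])
def f(u,v,z):
    e=at('wrist',u*.64,v*.64,z,T)[:2]-P[:2];return np.array([c*e[0]+d*e[1],-d*e[0]+c*e[1]]).round(1)
for z in(99,105):
    a,b=f(420,251,z),f(394,348,z);print(z,a,b,(a+b)/2,np.hypot(*(a-b)),np.degrees(np.arctan2(*(b-a)[::-1])))
print('washer',f(406,288,76),'panel face x-end',f(458,200,118),f(478,203,118),f(493,206,118),'plate',f(297,85,15),f(475,83,15),f(313,332,15),'shelf -x',f(313,125,25),f(438,125,25))
```

```text
99 [-27.9   5.8] [31.7 -9.8] [ 1.9 -2. ] 61.60779171500955 -14.66782490370006
105 [-28.9   5.7] [29.2 -9.6] [ 0.15 -1.95] 60.08077895633511 -14.75327069464844
washer [-0.2 -2.4] panel face x-end [-57.4  24.7] [-55.8  35. ] [-54.3  42.8] plate [-131.7  -78.3] [-132.3   46.4] [ 52.  -78.2] shelf -x [-104.1  -66.5] [-103.5   20.2]
```

```bash
python3 -m crank '[[[0,-0.05,0,0,0,0.9,20],[0,0,0,0,0,0.91,20],[0,0,0.8,0,0,0,20],[0,0,0.8,0,0,0,20],[0,0,0.8,0,0,0,20],[0,0,0.6,0,0,0,20],[0,0,0,0,0,0,20],[0,0,0,0,0,0,20]]]'
python3 to.py 0.8 -2 83 165.3
python3 -m crank '[[[0,0,0.5,0,0,0,20],[0,0,0.5,0,0,0,20],[0,0,0.4,0,0,0,20],[0,0,0.3,0,0,0,20],[0,0,0,0,0,0,20],[0,0,0,0,0,0,20],[0,0,0,0,0,0,20],[0,0,0,0,0,0,20]]]'
python3 to.py 0.8 -2 83 165.3
```

```text
time_s: 11.45
eef_pos: [619.5, 37.8, 127.3]
ee_rot: [0.0, 0.029, 1.0, -0.0]
force: [0.7, 0.5, 0.3]
grip_width: 0.237
grip_force: 0.0
t 11.45 stand 0.7 -2.0 127.3 yaw 165.3 tilt [ 0.03 -0.01] j6 -1.64 F [0.69 0.51 0.26] Tq [0.005 0.016 0.044] g 0.237 0.0
shift units [-0.   -0.    1.77] turn z units -0.0
time_s: 12.25
eef_pos: [619.5, 37.8, 84.8]
ee_rot: [0.0, 0.029, 1.0, -0.0]
force: [-0.0, -1.7, -0.0]
grip_width: 0.23
grip_force: 0.0
t 12.25 stand 0.7 -1.9 84.8 yaw 165.3 tilt [ 0.05 -0.01] j6 -1.64 F [-0.03 -1.66 -0.02] Tq [-0.026 -0.005 -0.038] g 0.23 0.0
shift units [-0.   -0.    0.07] turn z units -0.0
```

```bash
python3 -m crank '[[[0,0,0.05,0,0,0,8],[0,0,0,0,0,0,4],[0,0,0,0,0,0,4],[0,0,0,0,0,0,4],[0,0,0,0,0,0,4],[0,0,0,0,0,0,4],[0,0,0,0,0,0,4],[0,0,0,0,0,0,4]]]' 40
python3 to.py
python3 - <<'E'
from h import *
w=capture('side')[160:260,230:360];cv2.imwrite('pics/S3.png',cv2.resize(w,None,fx=5,fy=5,interpolation=cv2.INTER_CUBIC))
E
```

```text
time_s: 13.05
eef_pos: [619.6, 38.2, 83.6]
ee_rot: [0.001, 0.029, 1.0, 0.0]
force: [-0.1, 3.9, 5.9]
grip_width: 0.083
grip_force: 39.6
t 13.05 stand 0.9 -1.6 83.6 yaw 165.3 tilt [0.07 0.03] j6 -1.64 F [-0.1   3.95  5.93] Tq [ 0.641 -0.006 -0.106] g 0.083 39.6
```

View pics/S3.png

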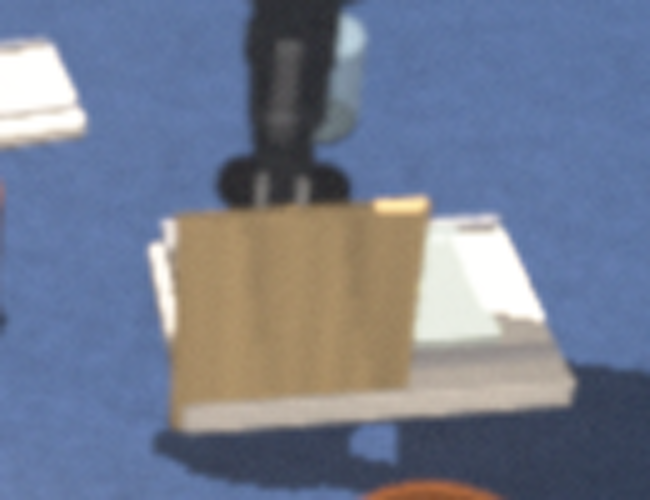

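The pinch is centred on the wings. Now I'll turn clockwise in steps, reading the torque the same way after each one.

```bash
cat > m.py <<'E'
from h import *
L=[]
def rd():
    s=sense();q=s['ee_rot'];M=R.from_quat([q[1],q[2],q[3],q[0]]).as_matrix();yaw=np.degrees(np.arctan2(M[1,0],M[0,0])-.198)%360
    return [s['tau'][5],s['wrist_torque'][2],yaw,*s['force'],s['eef_pos'][2],s['grip_force'],s['grip_width']*85.4]
f=rd()
for _ in range(5): capture('wrist');L.append(rd())
L=np.array(L);m=L.mean(0)
print('t',round(sense()['time_s'],2),'end: tau5 %.3f Tz %.3f | held: tau5 %.3f±%.3f Tz %.3f±%.3f'%(f[0],f[1],m[0],L[:,0].std(),m[1],L[:,1].std()),'wing %.3f'%np.radians(180-m[2]),'F',m[3:6].round(1),'z,g,w',m[6:].round(1))
E
python3 m.py
python3 -m crank '[[[0,0,0,0,0,0.25,4],[0,0,0,0,0,0.25,4],[0,0,0,0,0,0.25,4],[0,0,0,0,0,0.25,4],[0,0,0,0,0,0.25,4],[0,0,0,0,0,0.25,4],[0,0,0,0,0,0.25,4],[0,0,0,0,0,0.25,4]]]' >/dev/null; python3 m.py
python3 -m crank '[[[0,0,0,0,0,0.25,4],[0,0,0,0,0,0.25,4],[0,0,0,0,0,0.25,4],[0,0,0,0,0,0.25,4],[0,0,0,0,0,0.25,4],[0,0,0,0,0,0.25,4],[0,0,0,0,0,0.25,4],[0,0,0,0,0,0.25,4]]]' >/dev/null; python3 m.py
```

```text
t 13.35 end: tau5 -0.131 Tz -0.124 | held: tau5 -0.131±0.000 Tz -0.127±0.024 wing 0.257 F [0.1 4.3 5.7] z,g,w [83.6 39.6  7.1]
t 14.4 end: tau5 -0.333 Tz 0.151 | held: tau5 0.003±0.123 Tz -0.056±0.071 wing 0.537 F [0.1 3.7 5.5] z,g,w [83.6 39.7  7.4]
t 15.45 end: tau5 -0.333 Tz 0.135 | held: tau5 0.002±0.123 Tz -0.063±0.059 wing 0.816 F [-0.3  3.2  5.7] z,g,w [83.6 39.7  7.2]
```

The tau5 reading at the end of each move is clean and repeatable: −0.333 twice while turning freely. I'll continue with the same steps.

```bash
python3 -m crank '[[[0,0,0,0,0,0.25,4],[0,0,0,0,0,0.25,4],[0,0,0,0,0,0.25,4],[0,0,0,0,0,0.25,4],[0,0,0,0,0,0.25,4],[0,0,0,0,0,0.25,4],[0,0,0,0,0,0.25,4],[0,0,0,0,0,0.25,4]]]' >/dev/null; python3 m.py
```

```text
t 16.5 end: tau5 -0.333 Tz 0.115 | held: tau5 0.002±0.123 Tz -0.073±0.077 wing 1.095 F [-0.4  3.6  5.8] z,g,w [83.6 39.7  7.3]
```

```bash
python3 -m crank '[[[0,0,0,0,0,0.25,4],[0,0,0,0,0,0.25,4],[0,0,0,0,0,0.25,4],[0,0,0,0,0,0.25,4],[0,0,0,0,0,0.25,4],[0,0,0,0,0,0.25,4],[0,0,0,0,0,0.25,4],[0,0,0,0,0,0.25,4]]]' >/dev/null; python3 m.py
```

```text
t 17.55 end: tau5 -0.315 Tz 0.161 | held: tau5 0.019±0.123 Tz -0.058±0.061 wing 1.374 F [-0.6  3.6  5.7] z,g,w [83.6 39.7  7.3]
```

Torque rises by 0.018, which puts the touch near wing ≈ 1.25. One more identical step will confirm the slope and should still end short of snug.

```bash
python3 -m crank '[[[0,0,0,0,0,0.25,4],[0,0,0,0,0,0.25,4],[0,0,0,0,0,0.25,4],[0,0,0,0,0,0.25,4],[0,0,0,0,0,0.25,4],[0,0,0,0,0,0.25,4],[0,0,0,0,0,0.25,4],[0,0,0,0,0,0.25,4]]]' >/dev/null; python3 m.py
```

```text
t 18.6 end: tau5 -0.278 Tz 0.176 | held: tau5 0.056±0.123 Tz -0.038±0.074 wing 1.653 F [-0.7  3.3  5.9] z,g,w [83.6 39.7  7.4]
```

The slope is 0.13 N m/rad, consistent with a touch at about 1.24–1.28, so snug is about 0.15 rad further. I'll finish the turn, then release and look.

```bash
python3 -m crank '[[[0,0,0,0,0,0.15,4],[0,0,0,0,0,0.25,4],[0,0,0,0,0,0.25,4],[0,0,0,0,0,0.25,4],[0,0,0,0,0,0.25,4],[0,0,0,0,0,0,4],[0,0,0,0,0,0,4],[0,0,0,0,0,0,4]]]' >/dev/null; python3 m.py
python3 -m crank '[[[0,0,0,0,0,0,20],[0,0,0,0,0,0,20],[0,0,0,0,0,0,20],[0,0,0,0,0,0,20],[0,0,0,0,0,0,20],[0,0,0,0,0,0,20],[0,0,0,0,0,0,20],[0,0,0,0,0,0,20]]]' 
python3 to.py
```

```text
t 19.65 end: tau5 -0.032 Tz -0.083 | held: tau5 -0.032±0.000 Tz -0.046±0.025 wing 1.813 F [-1.1  3.4  6. ] z,g,w [83.6 39.7  7.4]
time_s: 20.45
eef_pos: [619.2, 37.9, 83.0]
ee_rot: [0.0, 0.723, 0.691, -0.0]
force: [0.5, -1.0, -0.6]
grip_width: 0.236
grip_force: 0.0
t 20.45 stand 0.5 -1.9 83.0 yaw 76.1 tilt [-0. -0.] j6 -0.083 F [ 0.49 -1.   -0.63] Tq [-0.022  0.037 -0.007] g 0.236 0.0
```

```bash
python3 -m crank '[[[0,0,-0.3,0,0,0,20],[0,0,-0.5,0,0,0,20],[0,0,-0.9,0,0,0,20],[0,0,-1,0,0,0,20],[0,0,-1,0,0,0,20],[0,0,-1,0,0,0,20],[0,0,0,0,0,0,20],[0,0,0,0,0,0,20]]]' 
python3 to.py
python3 - <<'E'
from h import *
s=sense();T=wT(s);w=capture('wrist');np.save('T3.npy',T);cv2.imwrite('pics/W3.png',cv2.resize(w,(800,600),interpolation=cv2.INTER_CUBIC))
E
```

```text
time_s: 21.25
eef_pos: [619.3, 37.9, 201.3]
ee_rot: [0.001, 0.723, 0.691, 0.0]
force: [-0.0, 0.4, -0.7]
grip_width: 0.236
grip_force: 0.0
t 21.25 stand 0.5 -1.9 201.3 yaw 76.1 tilt [ 0.07 -0.01] j6 -0.083 F [-0.02  0.41 -0.67] Tq [0.014 0.017 0.027] g 0.236 0.0
```

View pics/W3.png

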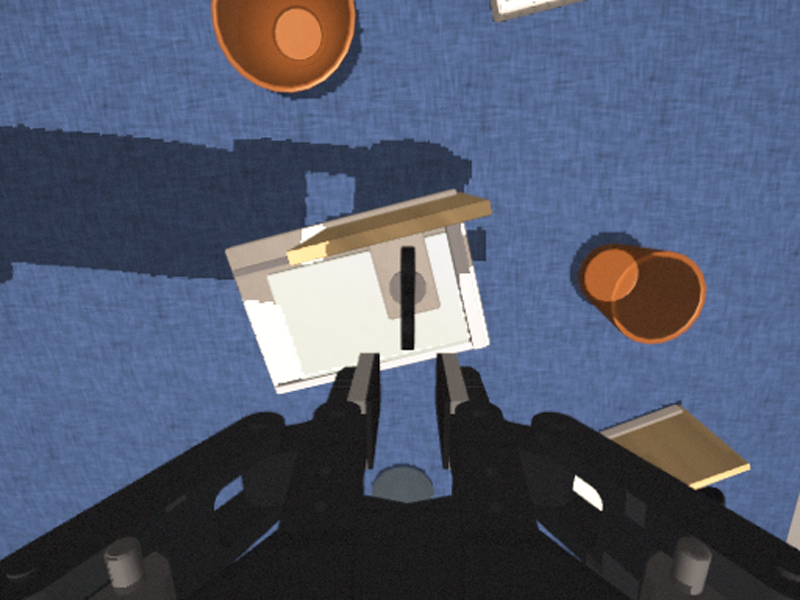

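The wing plate is upright in the picture from (408,247) to (408,348), so it followed the tool without slipping to about 1.81 rad. The shelf is still at the stop and the glassware is where it was. I'm handing in.

```bash
python3 -c "
from rig import *
print(finish_job())"
```

```text
the job is handed in; nothing more can be done
None
```

I pushed the shelf home against the end stop, tightened the wing screw an estimated 30 degrees or so past the touch (about 16 N by torque and angle), let go, and handed the job in at about 21 s; no verdict came back.

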